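Set the hall lamp's dimmer wheel to four clicks

ROBOT

A 6-joint arm with a two-finger parallel gripper is mounted at the origin on the work surface. World frame = base frame: x ahead of the robot, y to its left, z up, the work surface at z = 0. Lengths are in mm, angles in rad, forces in N, time in s.
With the tool pointing down it reaches from about 300 to 775 mm from the base axis. Payload 14.6 kg.
Tool frame: the origin (TCP) lies at the very end of the fingers, on their centre line; the grasp point (between the pads) lies 19 mm behind it; z points along the fingers, y is the line along which they close (so a half turn about z gives the same grasp; the last joint's range is limited). The gripper opens to 94 mm and grips with 3 to 60 N. Pads are 16 mm wide; open, the fingers measure 119 mm over their backs; the gripper's body (75 mm by 177 mm) begins 78 mm behind the grasp point.
Start: joints at [-1.198, 0.3, 1.521, -0, 1.321, -0.067], TCP at [234.159, -497.653, 205.446] pointing down, gripper open.
Joint ranges: [-3.03, 3.03], [-0.79, 2.21], [0.23, 2.52], [-1.04, 4.18], [0, 3.07], [-2.55, 2.55]. Speed limits (rad/s): [2.22, 2.22, 2.57, 3.14, 3.14, 3.14].

INTERFACE

Orientations are given as [roll, pitch, yaw] about the fixed x, y, z axes, in that order (R = Rz(yaw) Ry(pitch) Rx(roll)).
In Python, from cell import manip, camera, get_calibration gives the robot as it stands. The module is installed in compiled form; this text tells all that it offers.
- The arm moves only by the tool jog_arm, never from a script. Its argument "plan" is one flat list of numbers, 6 for each row, row after row: the shift along the world's x, y, z in m, then the turn, a rotation vector about the world's x, y, z in degrees. A call has 1 to 20 rows; each row is the pose to reach, as a shift and turn from the pose commanded when the call began; what a row does not reach only later rows make up. A row lasts 1/10 s, in which the tool goes at most 50 mm and 8.59 degrees, less where a joint would pass 70% of its speed; a pose out of reach is approached as far as the arm can. A call with a gripper value outside its range is refused whole. "claw" is the finger opening in m, from 0 to 0.094, set as the call begins (left out, the last holds). The fingers move at their own pace and stop on an object; "force" is the grip in N (left out, the last holds). Time passes only in rows, so rows that repeat a pose let the fingers close. It gives the time, the measured TCP pose, the force, the opening and the grip force at its end, in the units of the state.
- manip.read_state(): the state, without advancing time (a new reading comes with each control period).
- camera(name): name is "side" or "top" or "wrist"; returns (picture, depth): 384x512x3 uint8, red, green, blue; 384x512 float32, mm along the optical axis (not along the pixel's ray), 0 where there is no reading.
- get_calibration(name): a dict with "fx", "fy", "cx", "cy" (pixels), "k1" (the pictures are not rectified: a ray, as slopes to the right and down, at radius r is drawn at 1 + k1 r^2 times it, then the intrinsics apply), "origin" and "attitude" of the camera in the world. Camera axes: x right, y down, z forward; pixel columns grow to the right and rows downward; lengths in mm; the calibration is good to about 2 mm. A picture is of the moment at which its call begins: read the wrist's pose just before it. get_calibration takes no time and is no camera call; for the wrist camera it gives the pose at the moment of the call.
- manip.sign_off(): hands the job in; it is judged then, once.
The state is a dict: "clock": time; "joints": joint angles; "qd": joint speeds; "effort": joint torques, N m; "eef_pos": TCP position; "eef_rot": TCP orientation; "wrist_force": force on the tool from outside, world axes, zero at the start; "moment": the same for the moment, N m; "finger_gap": finger opening in mm; "finger_force": force on a finger pad.
Only numpy, scipy, OpenCV 4.12 (cv2) and the standard library are available. Lean on these libraries where they do the work, as an engineer would, in place of code of your own. Each camera call takes 0.05 s, during which the arm holds its last target. There are 200 camera calls.

TASK

Set the hall lamp to its evening level: roll the knurled dimmer wheel on the end of its base, under the shade, until it rests at the fourth click from off, with the bar on the wheel straight up and in line with the long line on the base. Do not knock the lampshade, leave the keys and other things on the table where they are, and let go of the wheel at the end.

Things in the scene. Friction and masses are not known exactly. Their poses are not given: they have to be found in the camera images.
- lamp: Hall lamp, fixed. White block base 180 (x) x 110 (y) x 50 mm high; origin at the centre of its underside on the table, z up, +x away from the robot (within 0.35 rad); the dimmer wheel is in its -x end. A stem of radius 8 mm stands 50 mm to +x of the origin. Flat lines on the base top beside the wheel mark the clicks.
- long_line (a point): The fifth line from the robot's side, 30 mm long on each side of the wheel (the others 10 mm): on the base top, 50 mm above the table, level with the wheel's axle. This point is its middle, on the wheel's centre plane.
- shade: Drum shade of the lamp, radius 100 mm, 130 mm tall. Origin at the centre of its lower rim, 43 mm to +x of the lamp's origin, 190 mm above the table. Its rim comes to 3 mm beyond the vertical plane of the wheel's axle, so a gripper held upright over the wheel meets the shade; one leaning back towards the robot passes.
- wheel_axis (a point): Centre of the black knurled thumbwheel (axle along the lamp's y), 60 mm to -x of the lamp's origin, 35 mm up; it stays with the lamp. Wheel: radius 30 mm over the knurls (24 rounded ribs, 2 mm proud), 16 mm wide, its upper 15 mm out of the base. It is sprung: it gives straight down up to 5 mm, with about 1.5 N to begin, 5.5 N at the stop.
- wheel (a joint): Turn of the wheel, rad: 0 = off (end stop) to 2.094 (8 clicks, end stop). One click is 0.262 (15 degrees, 8 mm at the rim); a detent holds it at each multiple, about 1 N at the rim takes it to the next. Grows when the wheel's top is rolled away from the robot (lamp's +x). Starts from off to two clicks.
- pointer (a point): Middle of the aluminium bar (3 mm wide, 18 mm long, parallel to the axle, nearly flush) on the wheel's rim, 30 mm from its centre. At off it stands 60 degrees from straight up, on the robot's side; at four clicks straight up, in line with the long line.
- key_a: Loose door key (round 26 mm bow at its origin, 47 mm long, 4 mm thick) lying on the table near the lamp's front; not part of the job.
- key_b: Loose key (22 mm bow at its origin, 43 mm long, 4 mm thick) lying near the lamp's front; not part of the job.
- key_c: Loose key (24 mm bow, 4 mm thick) lying in the tray; not part of the job.
- tray: Copper-toned aluminium key tray, 200 x 130 x 22 mm, loose, off to one side; not part of the job.
- hook_strip: White plastic wall-hook strip lying flat with four pegs up, 280 x 45 mm, 36 mm high, loose, off to one side; not part of the job.
- salt_shaker: Glass salt-shaker bottle, 44 mm diameter, 95 mm high, standing beyond the lamp to the left; not part of the job.
- doorstop: Black silicone doorstop wedge, 120 x 42 mm, up to 31 mm high, lying close beside the lamp base; not part of the job.
- spring_clip: Steel spring clip, 50 x 22 x 18 mm, lying close beside the lamp base; not part of the job.

How it is judged (in metres and radians):
At the end, for the whole second after the job is handed in: The wheel rests at the fourth click from off (1.047 rad, within 0.11 rad; a click is 0.262), still and untouched (value of joint wheel between 0.937 and 1.157 rad and velocity of joint wheel between -0.1 and 0.1 rad/s).
It fails at once if the lampshade is knocked (more than 8 N) (contact force between shade and anything else above 8 N).
It fails at once if a bystander is moved by more than 25 mm (distance of any of key_a, key_b, key_c, tray, hook_strip, salt_shaker, doorstop, spring_clip from where it was at the start of the episode above 0.025 m).
It also fails if it takes over 42 s, if anything falls off the work surface, if the arm or the gripper's body presses on something with over 40 N, if the wrist force passes 120 N, or if a joint passes its speed limit or range.

## Working session

There is one attempt and no reset: what is moved stays moved. The work goes in short steps, Python scripts to look and compute and a tool call to move; the robot and the scene stay as the last step left them, time stands still between calls to the robot, and variables do not carry over. Pictures are saved under pics/ and viewed, at most 10 in all, crops included, and the job is handed in when it is done.

Besides the shell and the picture viewer there is one more tool, called after ">>>" by a JSON object that holds its "name" and its "arguments", one argument or row to a line. jog_arm: Moves the arm, as the interface text tells. Its arguments: {"type":"object","properties":{"plan":{"type":"array"},"claw":{"type":"number"},"force":{"type":"number"}},"required":["plan"]}

```bash
mkdir -p pics
cat > h.py <<'E'
import numpy as np, cv2
from cell import manip, camera, get_calibration
def save(n,im): cv2.imwrite('pics/'+n,cv2.cvtColor(im,cv2.COLOR_RGB2BGR))
E
python3 - <<'E'
from h import *
print(manip.read_state())
for n in ('side','top','wrist'):
    c=get_calibration(n); print(n,c)
    im,d=camera(n); np.savez(f'{n}0.npz',im=im,d=d); save(n+'0.png',im)
E
```

```text
{'clock': 0.0, 'joints': array([-1.19758052e+00,  3.00451216e-01,  1.52159729e+00,  1.20763184e-05,
        1.32072970e+00, -6.65908049e-02]), 'qd': array([ 7.34385674e-04,  2.22534598e-03,  1.77496104e-04,  1.28204029e-03,
        1.14256234e-03, -4.38933863e-05]), 'effort': array([ 1.05241812e-03, -5.31809485e+01, -3.52738595e+01,  7.08939414e-02,
        2.44259764e-02, -1.41385367e-04]), 'eef_pos': array([ 234.07386727, -497.39750485,  204.89039058]), 'eef_rot': array([-3.14041050e+00, -9.05599254e-05,  4.39803565e-01]), 'wrist_force': array([ 0.17561821, -0.04998773, -0.13982561]), 'moment': array([ 0.0298746 , -0.04253546,  0.00473958]), 'finger_force': 0.0, 'finger_gap': 93.76546367426542}
side {'fx': 445.56107775869555, 'fy': 445.56107775869555, 'cx': 257.57510865406255, 'cy': 192.67916008370815, 'k1': 0.04925774026928906, 'origin': array([-153.31888683,  768.87122276, 1098.63299146]), 'attitude': array([-2.32533976, -0.01278204, -2.39858414])}
top {'fx': 380.2719968389904, 'fy': 380.2719968389904, 'cx': 259.82796660596466, 'cy': 192.27308663986847, 'k1': -0.033130824160375716, 'origin': array([ 465.86125671,   10.46505159, 1218.22084218]), 'attitude': array([-3.0796632 , -0.00517159, -1.57067623])}
wrist {'fx': 311.83781806805627, 'fy': 311.83781806805627, 'cx': 253.63598009195476, 'cy': 188.12285011775987, 'k1': 0.007077818405527063, 'origin': array([ 303.21371367, -465.58798076,  384.58563995]), 'attitude': array([ 2.87504262e+00,  1.12872847e-03, -1.13090338e+00])}
```

View pics/side0.png

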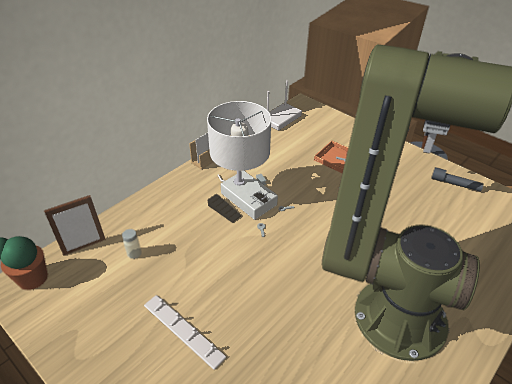

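View pics/top0.png

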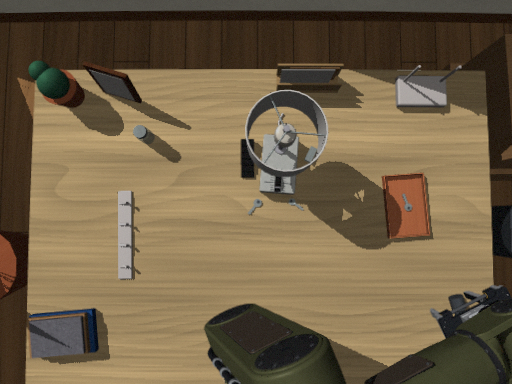

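The side view shows the lamp base around (250,195) with the wheel near (262,196). In the top view the base front spans columns 260–296 at row 192, the wheel is near (278,183), and keys lie at (256,206) and (297,204). Next I measure the base from depth.

```bash
cat >> h.py <<'E'
from scipy.spatial.transform import Rotation as R
def pose(c): return R.from_euler('xyz',c['attitude']).as_matrix(), np.array(c['origin'])
def rays(c,uv):
    K=np.array([[c['fx'],0,c['cx']],[0,c['fy'],c['cy']],[0,0,1]])
    p=cv2.undistortPoints(np.float64(uv).reshape(-1,1,2),K,np.array([c['k1'],0,0,0,0]))[:,0]
    return np.c_[p,np.ones(len(p))]
def cloud(c,d):
    v,u=np.mgrid[:384,:512]; Rm,o=pose(c)
    return ((rays(c,np.c_[u.ravel(),v.ravel()])*d.reshape(-1,1))@Rm.T+o).reshape(384,512,3)
def onplane(c,uv,z):
    Rm,o=pose(c); r=rays(c,uv)@Rm.T; return o+r*((z-o[2])/r[:,2])[:,None]
def proj(c,P):
    Rm,o=pose(c); q=(np.atleast_2d(P)-o)@Rm; s=q[:,:2]/q[:,2:]; s=s*(1+c['k1']*(s**2).sum(1,keepdims=True))
    return s*[c['fx'],c['fy']]+[c['cx'],c['cy']]
E
python3 - <<'E'
from h import *
ims=[]
for n in ('side','top'):
    c=get_calibration(n); f=np.load(n+'0.npz'); im,d=f['im'],f['d']; P=cloud(c,d)
    t=(P[...,2]<10)&(d>0)&(abs(P[...,0]-500)<150); print(n,'table z',np.median(P[t][:,2]))
    m=(abs(P[...,2]-50)<7)&(im.min(2)>90)&(d>0)&(P[...,0]>400)&(P[...,0]<750)&(abs(P[...,1]+20)<120)
    m=cv2.morphologyEx(m.astype(np.uint8),cv2.MORPH_OPEN,np.ones((2,2)))
    nn,l,s,_=cv2.connectedComponentsWithStats(m); k=1+np.argmax(s[1:,4]); m=l==k
    Q=P[m]; rec=cv2.minAreaRect(np.float32(Q[:,:2])); print(s[k],np.median(Q[:,2]),rec); print(cv2.boxPoints(rec))
    x,y,w,h=s[k][:4]; x0,y0=x-14,y-14
    cr=im[y0:y+h+25,x0:x+w+20]; sc=min(400/cr.shape[1],560/cr.shape[0]); cr=cv2.resize(cr,None,fx=sc,fy=sc,interpolation=cv2.INTER_CUBIC)
    print(n,'crop',x0,y0,sc); ims.append(np.pad(cr,((0,560-cr.shape[0]),(0,400-cr.shape[1]),(0,0))))
save('c1.png',np.hstack(ims))
E
```

```text
side table z 0.16401118163378214
[222 172  56  40 962] 50.52884912003833 ((239.64309692382812, 290.550537109375), (186.43702697753906, 1223.960693359375), 48.06551742553711)
[[-277.911    630.1789 ]
 [ 632.60504 -187.77005]
 [ 757.1972   -49.07782]
 [-153.31885  768.8711 ]]
side crop 208 158 4.444444444444445
top table z -0.2860117457612432
[266 150  31  21 418] 49.90324935636886 ((569.640869140625, -22.444244384765625), (81.55528259277344, 208.25534057617188), 55.4280891418457)
[[ 460.76178      3.0650673]
 [ 632.24225   -115.107376 ]
 [ 678.51996    -47.953556 ]
 [ 507.0395      70.21889  ]]
top crop 252 136 6.153846153846154
```

View pics/c1.png

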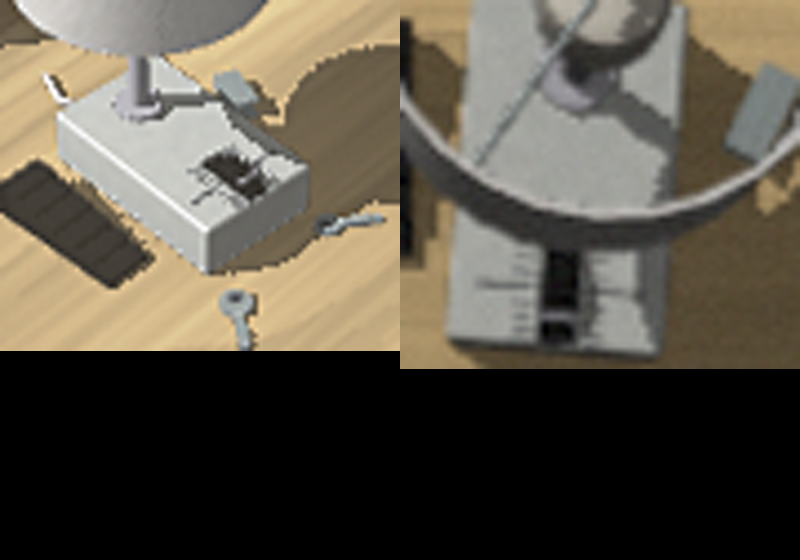

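The left panel shows the base, and the wheel slot with a light bar across it at about (255,165). In the right panel the wheel is centred at column 562. The long line runs from (476,285) to (645,293), and the bar is at row 317, which is roughly 15 mm on the robot's side, so about two clicks. Next I compute the poses.

```bash
cat >> h.py <<'E'
def tool(lean,yaw):   # tool z leaning forward by lean, closing axis along lamp y
    c,s=np.cos(yaw),np.sin(yaw); z=np.array([c*np.sin(lean),s*np.sin(lean),-np.cos(lean)])
    y=np.array([s,-c,0.]); return np.c_[np.cross(y,z),y,z]
E
python3 - <<'E'
from h import *
c=get_calibration('top')
q=lambda a:(np.array(a)-[400,0])/6.1538-0.5+0.5/6.1538+[252,136]
pts={'lineL':(476,285),'lineR':(645,293),'FL':(448,338),'FR':(660,351),'wheelbot':(560,343),'BL':(470,2),'BR':(688,2)}
W={k:onplane(c,[q(v)],50)[0] for k,v in pts.items()}
for k,v in W.items(): print(k,v.round(1))
print('bar z61',onplane(c,[q((562,317))],61)[0].round(1))
m=(W['lineL']+W['lineR'])/2; d=W['lineL']-W['lineR']; print('mid',m,'yaw line',np.arctan2(-d[0],d[1]))
e=W['FL']-W['FR']; print('yaw front',np.arctan2(-e[0],e[1]),np.linalg.norm(e[:2]),'front mid',(W['FL']+W['FR'])/2)
for a,b in(('BL','FL'),('BR','FR')):
    g=W[a]-W[b]; print('yaw edge',np.arctan2(g[1],g[0]))
s=manip.read_state(); R0=R.from_euler('xyz',s['eef_rot']).as_matrix(); print(R0.round(3))
yw=np.arctan2(-d[0],d[1])
for l in (50,55):
  for y in (yw,np.arctan2(-e[0],e[1]),-.05):
    print(l,y,R.from_matrix(tool(np.radians(l),y)@R0.T).as_rotvec(degrees=True).round(2))
E
```

```text
lineL [570.4  -8.2  50. ]
lineR [566.4 -92.9  50. ]
FL [543.8   5.8  50. ]
FR [ 537.3 -100.3   50. ]
wheelbot [541.3 -50.2  50. ]
BL [713.9  -5.3  50. ]
BR [ 714.1 -115.5   50. ]
bar z61 [553.5 -50.7  61. ]
mid [568.38928519 -50.57671967  50.        ] yaw line -0.046805101302964086
yaw front -0.060901385987210684 106.30822519758556 front mid [540.51615313 -47.24754872  50.        ]
yaw edge -0.06503818790968025
yaw edge -0.08580479103420828
[[ 0.905  0.426 -0.   ]
 [ 0.426 -0.905  0.001]
 [ 0.    -0.001 -1.   ]]
50 -0.046805101302964086 [  9.81 -49.51 -26.1 ]
50 -0.060901385987210684 [  9.46 -49.6  -26.85]
50 -0.05 [  9.73 -49.53 -26.27]
55 -0.046805101302964086 [ 10.79 -54.45 -25.71]
55 -0.060901385987210684 [ 10.41 -54.56 -26.46]
55 -0.05 [ 10.71 -54.48 -25.88]
```

>>> {"name": "jog_arm", "arguments": {
  "plan": [0.02,0.046,0,1.04,-5.46,-2.65,0.041,0.091,0,2.08,-10.92,-5.3,0.062,0.137,0,3.12,-16.4,-7.95,0.082,0.182,0,4.16,-21.8,-10.6,0.103,0.228,0,5.2,-27.3,-13.25,0.124,0.273,-0.01,6.24,-32.8,-15.9,0.144,0.319,-0.02,7.28,-38.2,-18.55,0.165,0.364,-0.03,8.32,-43.7,-21.2,0.185,0.41,-0.04,9.36,-49.1,-23.85,0.206,0.455,-0.05,10.4,-54.6,-26.5,0.206,0.455,-0.05,10.4,-54.6,-26.5,0.206,0.455,-0.05,10.4,-54.6,-26.5,0.206,0.455,-0.05,10.4,-54.6,-26.5],
  "claw": 0.03,
  "force": 8
}}

```text
clock: 1.45
eef_pos: [440.3, -42.8, 155.9]
eef_rot: [3.14, -0.961, -0.061]
wrist_force: [0.4, -0.9, -0.1]
finger_gap: 29.9
finger_force: 0.0
```

Run:
```python
from h import *
s=manip.read_state(); print(s['clock'],s['eef_pos'],s['eef_rot'],s['finger_gap'],s['joints'])
c=get_calibration('wrist'); im,d=camera('wrist'); np.savez('wrist1.npz',im=im,d=d,**{k:c[k] for k in('origin','attitude')})
p=proj(c,[[568.5,-50,35],[568.5,-50,50]]); print(p)
u,v=p[1].astype(int); x0,y0=max(u-80,0),max(v-60,0); cr=im[y0:y0+120,x0:x0+160]; print(x0,y0)
save('w1.png',cv2.resize(cr,None,fx=5,fy=5,interpolation=cv2.INTER_CUBIC))
```

```text
1.45 [440.31325269 -42.78082227 155.87295137] [ 3.14035397 -0.96137496 -0.06073398] 29.9010417290099 [-0.29822869 -0.22223287  2.50775093  2.01061594  0.21349384 -0.58637693]
[[252.48600193 192.77373174]
 [252.45975486 184.53306091]]
172 124
```

View pics/w1.png

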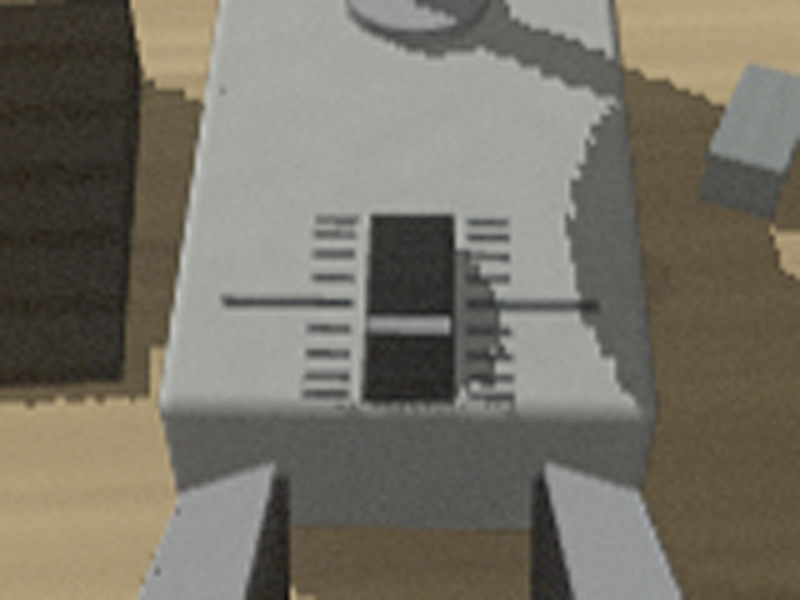

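The wrist view shows the wheel between columns 365 and 455, the long line from (225,300) to (600,306), and the bar at (409,325). The bar is on the robot's side of the line. The finger tips are at the bottom of the picture.

Run:
```python
from h import *
c=get_calibration('wrist')
q=lambda a:(np.array(a)+.5)/5-.5+[172,124]
L,Rr=[onplane(c,[q(a)],50)[0] for a in((225,300),(600,306))]
m=(L+Rr)/2; d=L-Rr; yaw=np.arctan2(-d[0],d[1]); print(L,Rr,m,yaw,np.linalg.norm(d))
for n in range(5):
    a=np.radians(60-15*n); P=m+[-30*np.sin(a)*np.cos(yaw),-30*np.sin(a)*np.sin(yaw),30*np.cos(a)-15]
    print(n,((proj(c,P)[0]-[172,124])*5).round(1))
A=m-[0,0,15]; s=manip.read_state()
f=np.array([np.cos(yaw),np.sin(yaw),0]); up=np.array([0,0,1.])
for pt in ((370,400),(455,400),(372,215),(455,215)): print('slot',onplane(c,[q(pt)],50)[0].round(1))
print('axle',A,'delta axle-TCP',A-s['eef_pos'])
```

```text
[570.24587726  -8.62480309  50.        ] [562.46636931 -93.64890525  50.        ] [566.35612329 -51.13685417  50.        ] -0.09124361909878566 85.37926383545746
0 [407.2 392.1]
1 [407.7 357.1]
2 [408.3 320.9]
3 [409.  286.5]
4 [409.9 256.8]
slot [539.5 -40.2  50. ]
slot [538.2 -58.5  50. ]
slot [594.6 -43.4  50. ]
slot [593.2 -63.2  50. ]
axle [566.35612329 -51.13685417  35.        ] delta axle-TCP [ 126.8396213    -9.01208124 -119.42928615]
```

>>> {"name": "jog_arm", "arguments": {
  "plan": [0.024,-0.002,-0.016,0,0,-0.2,0.048,-0.003,-0.033,0,0,-0.4,0.072,-0.005,-0.05,0,0,-0.6,0.095,-0.006,-0.066,0,0,-0.8,0.105,-0.007,-0.073,0,0,-0.8,0.115,-0.008,-0.08,0,0,-0.8,0.125,-0.008,-0.087,0,0,-0.8,0.135,-0.009,-0.094,0,0,-0.8,0.135,-0.009,-0.094,0,0,-0.8,0.135,-0.009,-0.094,0,0,-0.8]
}}

```text
clock: 2.5
eef_pos: [575.2, -52.5, 62.4]
eef_rot: [3.14, -0.962, -0.074]
wrist_force: [0.2, -0.5, -0.1]
finger_gap: 29.8
finger_force: 0.0
```

Run:
```python
from h import *
s=manip.read_state(); print(s['clock'],s['eef_pos'],s['eef_rot'],s['finger_gap'],s['joints'].round(3),s['wrist_force'].round(2))
c=get_calibration('wrist'); im,d=camera('wrist')
p=proj(c,[567.3,-50.8,60])[0]; print(p)
u,v=p.astype(int); x0,y0=max(u-80,0),max(v-60,0); cr=im[y0:y0+120,x0:x0+160]; print(x0,y0)
save('w2.png',cv2.resize(cr,None,fx=5,fy=5,interpolation=cv2.INTER_CUBIC))
```

```text
2.5 [575.23633769 -52.50793833  62.35521318] [ 3.14043416 -0.96203318 -0.07357844] 29.83292518922636 [-0.204  0.362  2.218  2.874  0.41  -1.399] [ 0.22 -0.46 -0.14]
[250.93796092 244.60210428]
170 184
```

View pics/w2.png

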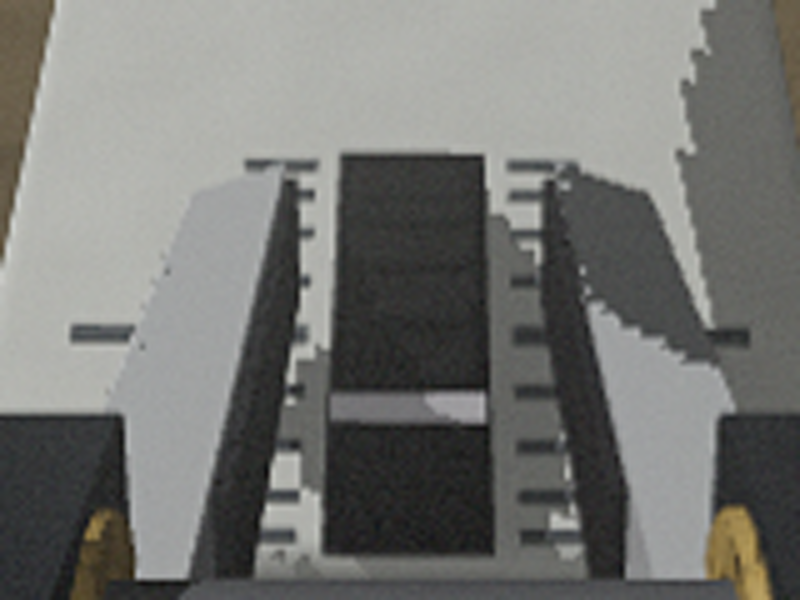

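The fingers straddle the wheel and are nearly centred: the wheel spans columns 335–490, the finger tips are at 290 and 550, and the bar is at (410,407). Closing on it now.

>>> {"name": "jog_arm", "arguments": {
  "plan": [0,0,0,0,0,0,0,0,0,0,0,0,0,0,0,0,0,0,0,0,0,0,0,0,0,0,0,0,0,0,0,0,0,0,0,0],
  "claw": 0.012,
  "force": 8
}}

```text
clock: 3.15
eef_pos: [575.5, -51.6, 62.7]
eef_rot: [3.14, -0.963, -0.072]
wrist_force: [0.2, 6.9, 1.6]
finger_gap: 15.7
finger_force: 8.0
```

>>> {"name": "jog_arm", "arguments": {
  "plan": [0,0.0005,0,0,0,0,0,0.001,0,0,0,0,0.0014,0.001,-0.0005,0.22,3,0,0.0028,0.001,-0.001,0.45,6,0,0.0041,0.0005,-0.0016,0.67,9,0,0.0054,0.0005,-0.0022,0.9,12,0,0.0067,0.0005,-0.003,1.12,15,0,0.0073,0.0005,-0.0034,1.2,16.5,0,0.0073,0.0005,-0.0034,1.2,16.5,0,0.0073,0.0005,-0.0034,1.2,16.5,0]
}}

```text
clock: 4.15
eef_pos: [581.8, -43.7, 59.0]
eef_rot: [-3.107, -0.721, -0.077]
wrist_force: [0.6, -16.8, 3.8]
finger_gap: 30.2
finger_force: 8.0
```

Run:
```python
from h import *
s=manip.read_state(); print(s['clock'],s['eef_pos'],s['eef_rot'],s['finger_gap'],s['joints'].round(3),s['wrist_force'].round(2))
c=get_calibration('wrist'); im,d=camera('wrist')
u,v=proj(c,[567.3,-50.8,60])[0].astype(int); x0,y0=max(u-80,0),max(v-60,0); cr=im[y0:y0+120,x0:x0+160]; print(x0,y0)
save('w3.png',cv2.resize(cr,None,fx=5,fy=5,interpolation=cv2.INTER_CUBIC))
```

```text
4.15 [581.84272965 -43.70765308  58.99324964] [-3.10671068 -0.72137238 -0.07654381] 30.16810058781762 [-0.188  0.326  2.087  1.446  0.109  0.041] [  0.63 -16.79   3.84]
185 193
```

View pics/w3.png

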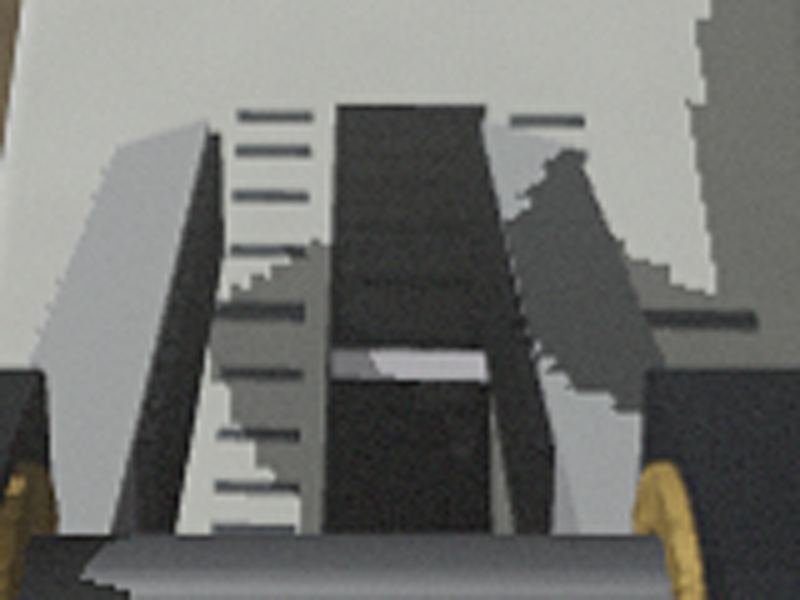

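The grip took hold, but the wrist passed near its singular pose (joint 5 at about 0.1). The tool swung about 8 mm sideways and the fingers were forced open. The bar is at (410,365), with the long line at row 315. I'll open the fingers, back off and lean back again, then redo it at a larger lean.

>>> {"name": "jog_arm", "arguments": {
  "plan": [0,0.003,0.001,-0.15,-2,0,-0.001,0.003,0.004,-0.3,-4,0,-0.004,0.003,0.008,-0.45,-6,0,-0.01,0.003,0.014,-0.6,-8,0,-0.018,0.003,0.022,-0.9,-12,0,-0.028,0.003,0.032,-1.2,-16,0,-0.038,0.003,0.04,-1.5,-20,0,-0.045,0.003,0.045,-1.6,-21.4,0,-0.045,0.003,0.045,-1.6,-21.4,0,-0.045,0.003,0.045,-1.6,-21.4,0,-0.045,0.003,0.045,-1.6,-21.4,0,-0.045,0.003,0.045,-1.6,-21.4,0],
  "claw": 0.06
}}

```text
clock: 5.4
eef_pos: [536.6, -37.8, 103.1]
eef_rot: [-3.102, -1.094, -0.074]
wrist_force: [0.8, 0.4, -0.0]
finger_gap: 60.1
finger_force: 0.0
```

```bash
cat > look.py <<'E'
import sys
from h import *
s=manip.read_state(); print(s['clock'],s['eef_pos'].round(1),s['eef_rot'].round(3),s['finger_gap'],s['joints'].round(3),s['wrist_force'].round(2))
c=get_calibration('wrist'); im,d=camera('wrist')
u,v=proj(c,[567.3,-50.8,55])[0].astype(int); x0,y0=max(u-80,0),max(v-60,0); cr=im[y0:y0+120,x0:x0+160]
for n in range(7):
    a=np.radians(60-15*n); P=np.array([567.3,-50.8,35])+[-30*np.sin(a),30*np.sin(a)*.075,30*np.cos(a)]
    print(n,((proj(c,P)[0]-[x0,y0])*5).round(0))
print('line',((proj(c,[567.3,-50.8,50])[0]-[x0,y0])*5).round(0))
save(sys.argv[1],cv2.resize(cr,None,fx=5,fy=5,interpolation=cv2.INTER_CUBIC))
E
python3 look.py w4.png
```

```text
5.4 [536.6 -37.8 103.1] [-3.102 -1.094 -0.074] 60.08258127627175 [-0.227  0.244  2.362  2.816  0.576 -1.366] [ 0.75  0.44 -0.05]
0 [404. 463.]
1 [404. 412.]
2 [405. 358.]
3 [405. 307.]
4 [405. 262.]
5 [405. 228.]
6 [405. 207.]
line [404. 322.]
```

View pics/w4.png

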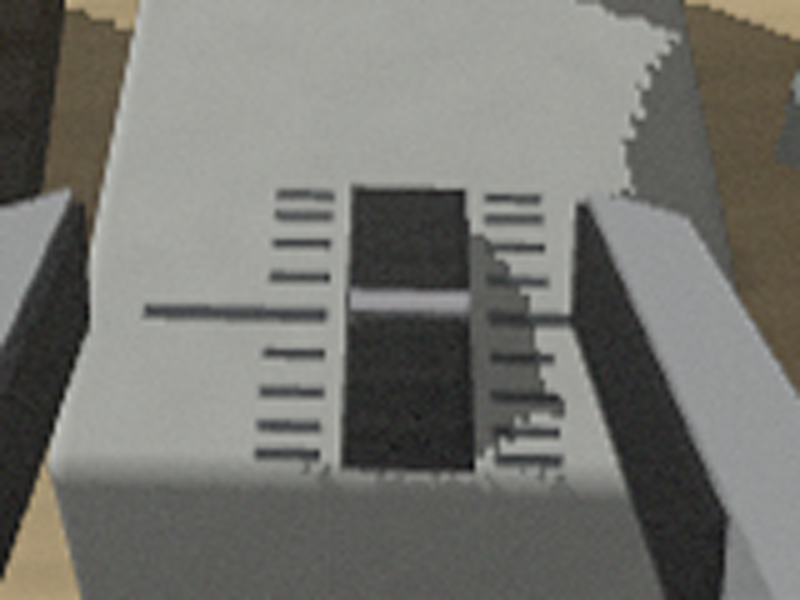

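The bar is at (410,300) and the long line at row 316. That matches my third-click prediction once the 6-pixel offset is removed, so one click is left. I'll work out the corrective turn.

Run:
```python
from h import *
s=manip.read_state(); R0=R.from_euler('xyz',s['eef_rot']).as_matrix()
print(R.from_matrix(tool(np.radians(70),-.075)@R0.T).as_rotvec(degrees=True).round(2))
T=np.array([572.3,-50.3,62]); z=tool(np.radians(70),-.075)[:,2]
print((T-45*z-s['eef_pos']).round(1),(T-s['eef_pos']).round(1))
x,h=5,27
for a in np.radians([3,6,9,12,15,17]): print((x*(np.cos(a)-1)+h*np.sin(a)).round(2),(h*(np.cos(a)-1)-x*np.sin(a)).round(2))
```

```text
[-1.44 -7.21 -2.14]
[ -6.4  -9.3 -25.7] [ 35.8 -12.5 -41. ]
1.41 -0.3
2.79 -0.67
4.16 -1.11
5.5 -1.63
6.82 -2.21
7.68 -2.64
```

>>> {"name": "jog_arm", "arguments": {
  "plan": [-0.002,-0.003,-0.006,-0.36,-1.8,-0.53,-0.004,-0.006,-0.013,-0.72,-3.6,-1.07,-0.006,-0.008,-0.02,-1.08,-5.4,-1.6,-0.006,-0.009,-0.026,-1.44,-7.2,-2.14,-0.006,-0.009,-0.026,-1.44,-7.2,-2.14,0.004,-0.01,-0.03,-1.44,-7.2,-2.14,0.015,-0.011,-0.033,-1.44,-7.2,-2.14,0.026,-0.012,-0.037,-1.44,-7.2,-2.14,0.036,-0.0125,-0.041,-1.44,-7.2,-2.14,0.036,-0.0125,-0.041,-1.44,-7.2,-2.14,0.036,-0.0125,-0.041,-1.44,-7.2,-2.14,0.036,-0.0125,-0.041,-1.44,-7.2,-2.14],
  "claw": 0.03
}}

```text
clock: 6.65
eef_pos: [571.9, -50.2, 61.9]
eef_rot: [-3.141, -1.221, -0.075]
wrist_force: [0.1, -0.4, -0.7]
finger_gap: 30.0
finger_force: 0.0
```

```bash
python3 look.py w5.png
```

```text
6.65 [571.9 -50.2  61.9] [-3.141 -1.221 -0.075] 30.03806325810453 [-0.212  0.514  2.291  2.975  0.888 -1.512] [ 0.06 -0.37 -0.68]
0 [402. 503.]
1 [402. 433.]
2 [402. 362.]
3 [402. 297.]
4 [401. 244.]
5 [401. 207.]
6 [401. 186.]
line [401. 331.]
```

View pics/w5.png

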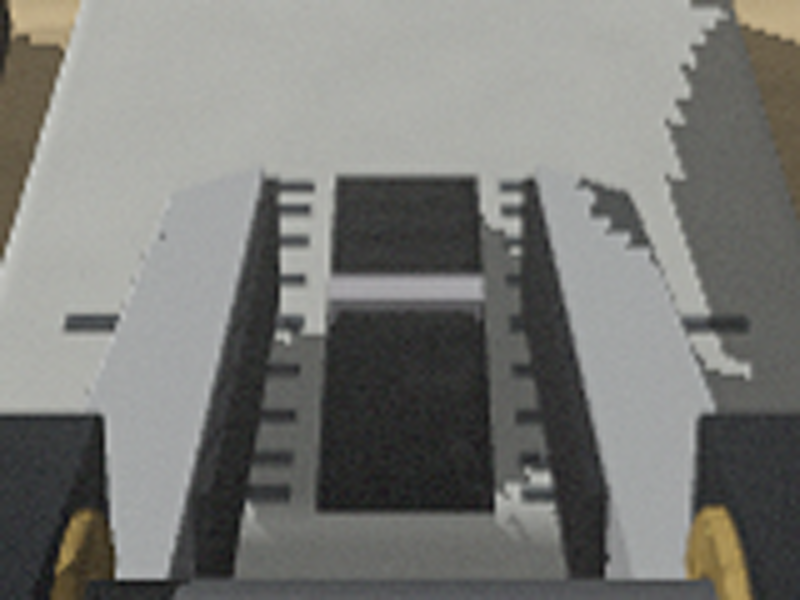

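The fingers are centred on the wheel: tips at columns 268 and 537, wheel centre at 407. The bar at row 287 is at the third click. Closing.

>>> {"name": "jog_arm", "arguments": {
  "plan": [0,0,0,0,0,0,0,0,0,0,0,0,0,0,0,0,0,0,0,0,0,0,0,0,0,0,0,0,0,0,0,0,0,0,0,0],
  "claw": 0.012,
  "force": 8
}}

```text
clock: 7.3
eef_pos: [572.2, -50.7, 62.1]
eef_rot: [-3.141, -1.222, -0.077]
wrist_force: [-2.4, -5.6, 1.3]
finger_gap: 15.9
finger_force: 8.0
```

>>> {"name": "jog_arm", "arguments": {
  "plan": [0,-0.0004,0,0,0,0,0.0007,-0.0004,-0.0001,0.1,1.5,0,0.0014,-0.0005,-0.0003,0.22,3,0,0.0021,-0.0005,-0.0005,0.34,4.5,0,0.0028,-0.0006,-0.0007,0.45,6,0,0.0035,-0.0006,-0.0009,0.56,7.5,0,0.0042,-0.0007,-0.0011,0.67,9,0,0.0049,-0.0007,-0.0014,0.78,10.5,0,0.0055,-0.0008,-0.0016,0.9,12,0,0.0062,-0.0008,-0.0019,1,13.5,0,0.0068,-0.0009,-0.0022,1.12,15,0,0.0068,-0.0009,-0.0022,1.12,15,0,0.0068,-0.0009,-0.0022,1.12,15,0]
}}

```text
clock: 8.6
eef_pos: [579.0, -51.3, 60.0]
eef_rot: [3.141, -0.96, -0.075]
wrist_force: [-0.1, -4.2, 1.7]
finger_gap: 16.1
finger_force: 8.0
```

>>> {"name": "jog_arm", "arguments": {
  "plan": [0,0,0,0,0,0,0,0,0,0,0,0,0,0,0,0,0,0,0,0,0,0,0,0,-0.008,0.0005,0.006,0,0,0,-0.02,0.0015,0.014,0,0,0,-0.034,0.0025,0.024,0,0,0,-0.048,0.003,0.034,0,0,0,-0.058,0.004,0.042,0,0,0,-0.058,0.004,0.042,0,0,0,-0.058,0.004,0.042,0,0,0],
  "claw": 0.036
}}

```text
clock: 9.7
eef_pos: [521.1, -47.3, 102.2]
eef_rot: [3.141, -0.96, -0.075]
wrist_force: [0.5, 0.2, -0.9]
finger_gap: 36.0
finger_force: 0.0
```

```bash
python3 look.py w6.png
```

```text
9.7 [521.1 -47.3 102.2] [ 3.141 -0.96  -0.075] 35.983570584482926 [-0.223  0.153  2.348  2.767  0.335 -1.3  ] [ 0.51  0.23 -0.87]
0 [400. 457.]
1 [400. 411.]
2 [400. 360.]
3 [400. 311.]
4 [400. 268.]
5 [400. 234.]
6 [400. 210.]
line [400. 321.]
```

View pics/w6.png

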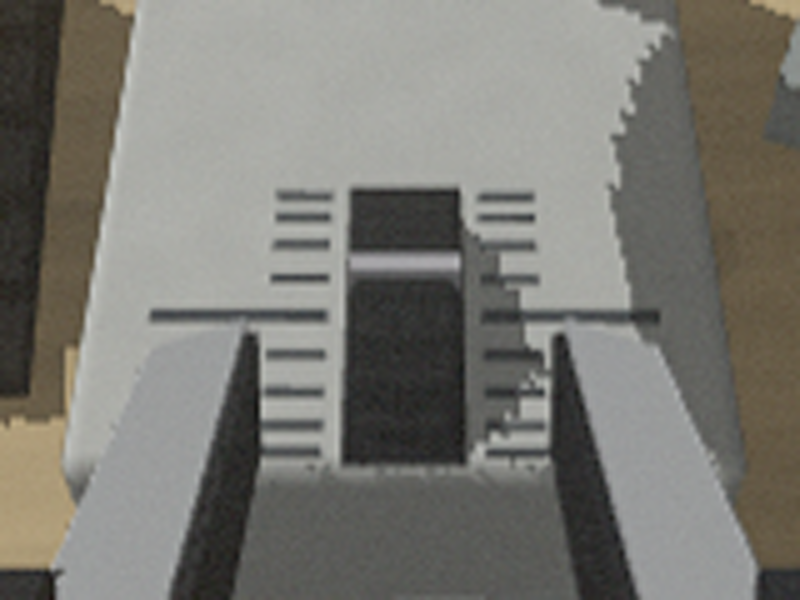

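The bar is at (405,262) and the long line at row 316. The fourth-click prediction is row 263 with the 5-pixel offset removed, so the wheel is at four clicks and nothing is touching it. Handing in.

```bash
python3 -c "
from cell import manip; print(manip.sign_off())"
```

```text
the job is handed in; nothing more can be done
None
```

The dimmer wheel is at the fourth click by the final wrist-camera view, with its bar straight up in line with the long line; the wheel is released and the job was handed in at about 10 s, with no verdict shown by the interface.

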